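# Seat a taper mandrel in a split sleeve and tap it home

### The job

Take the steel taper mandrel out of its wooden stand, seat it upright, cone down, in the split sleeve of the aluminium gearbox housing without pushing the sleeve in yet, and let go of it. Then with the white face of the brass drift tap the mandrel in gently: drive it only about 6 mm first, lift the drift clear, then drive it on until the sleeve stops dead on the shoulder hidden inside and press it home with about 20 N, never 50 N or more, so that the taper locks. Finally stand the drift upright back on its red mat, let go of it, and leave everything else on the bench where it is.

Things in the scene. Friction and masses are not known exactly. Their poses are not given: they have to be found in the camera images.
- mandrel_head (a point): Centre of the mandrel's head, z along its axis, upright at the start. The mandrel is one loose steel piece of 0.42 kg, 111 mm long: a cone at the bottom, a dark collar, then a plain bright cylindrical head of 25 mm diameter, 50 mm long. This point lies on the axis half-way up the head, 86 mm above the tip, 31 mm above the collar's underside, 25 mm below the flat top. Grip the head from above.
- mandrel_tip (a point): Centre of the mandrel's lower end, the tip of its cone. The cone is 55 mm long, 15 mm in diameter at the tip and 31 mm at its top; above it sits the collar, 42 mm in diameter and 6 mm thick.
- stand: Fixed wooden block 90 x 90 x 65 mm with an upright blind hole of 37 mm diameter in its top; origin at the centre of its underside. The mandrel hangs in the hole, its collar resting on the block's top; it lifts straight out (raise it 60 mm or more to clear).
- sleeve_mouth (a point): Centre of the top rim of the split sleeve in the housing, z up: the mouth, 29 mm wide, of a bore 50 mm deep with the mandrel's taper. With the mandrel seated, its tip is about 48 mm below this point, its collar's underside about 7 mm above and its head's centre about 38 mm above (each may differ by 3 mm). This point is 17 to 43 mm above the housing's top face at the start.
- sleeve: The split sleeve: dark steel leaves and a blue flange 60 mm across, 5 mm thick; origin at the centre of its top rim. It slides down in the housing and stays where left: on a seated mandrel 3 to 10 N moves it slowly, 2 N more per 10 mm/s. After 12 to 26 mm it stops hard on a shoulder inside; how far, and the height there (rim 5 to 17 mm above the housing's face), is known only by feel.
- housing_face (a point): Centre of the top face of the fixed aluminium gearbox housing (a ribbed block 130 x 130 mm, its top face 50 to 62 mm above the bench, differing from run to run), on the sleeve's axis, z up. The housing is turned by up to 30 degrees.
- drift_centre (a point): Centre of the drift, half-way up, 52.5 mm above its striking face, z along its axis. The drift is a loose brass bar of 28 mm diameter standing upright on a white plastic striking face of 38 mm diameter, 22 mm thick, that forms its bottom end; in all 105 mm tall, about 0.4 kg. Grip it by the brass from above, near or above this point.
- mat: Fixed red mat 120 x 120 mm, 4 mm thick, on which the drift stands at the start; origin at the centre of its underside.
- gear: Bystander: dark steel gear wheel 72 mm across, lying flat.
- bearing: Bystander: steel bearing ring 62 mm across, 16 mm high.
- can: Bystander: green can 80 mm across, 120 mm tall.
- spanner: Bystander: steel spanner lying on the bench.
- screwdriver: Bystander: screwdriver with a yellow handle lying on the bench.
- pulley: Bystander: black belt pulley 76 mm across, 28 mm high.
- chock: Bystander: light wooden chock 90 x 60 x 50 mm.
Things that resemble listed ones, but are neither listed nor needed, are in the scene too. Of the things that look like the part that bears drift_centre, the middle-sized one is meant.

How it is judged (in metres and radians):
On the way, in this order (a step that is already met when the one before it is completed fails the run):
1. the mandrel stands seated in the sleeve and is let go, the sleeve pushed in by less than 3 mm (horizontal distance between mandrel_head and sleeve_mouth below 0.005 m and angle between mandrel_head's own z axis and vertical below 0.06 rad and z of mandrel_head in the frame of sleeve_mouth between 0.031 and 0.044 m and contact force between the fingers and mandrel below 0.1 N and distance of sleeve_mouth from where it was at the start of the episode below 0.003 m), for 0.2 s.
2. the drift, pressed on the mandrel, has driven the sleeve in by 4 mm (distance of sleeve_mouth from where it was at the start of the episode above 0.004 m and contact force between drift and mandrel above 1.5 N).
3. the drift is lifted clear of the mandrel with the sleeve driven less than 11 mm (contact force between drift and mandrel below 0.05 N and z of drift_centre in the frame of mandrel_head above 0.0805 m and distance of sleeve_mouth from where it was at the start of the episode below 0.011 m), for 0.05 s.
4. the sleeve is driven on and pressed against its stop through the drift with over 15 N (distance of sleeve_mouth from where it was at the start of the episode above 0.0115 m and contact force between drift and mandrel above 15 N), for 0.05 s.
At the end, for the whole second after the job is handed in: Sleeve down on its stop; mandrel upright (3 degrees) in it, on axis, head centre 31 to 44 mm above the sleeve's rim, wedged tight (over 12 N left between them); drift upright on the red mat, within 50 mm of its centre; both let go and at rest (distance of sleeve_mouth from where it was at the start of the episode above 0.0115 m and z of sleeve_mouth in the frame of housing_face below 0.018 m and horizontal distance between mandrel_head and sleeve_mouth below 0.005 m and angle between mandrel_head's own z axis and vertical below 0.06 rad and z of mandrel_head in the frame of sleeve_mouth between 0.031 and 0.044 m and contact force between mandrel and sleeve above 12 N and linear speed of each of mandrel, drift below 0.01 m/s and horizontal distance between drift_centre and mat below 0.05 m and angle between drift_centre's own z axis and vertical below 0.05 rad and height (world z) of drift_centre below 0.06 m); the robot touches nothing.
It fails at once if the drift strikes or presses the mandrel with more than 50 N (contact force between drift and mandrel above 50 N).
It fails at once if the mandrel is dropped or forced into the sleeve by hand with more than 100 N of wedging force (contact force between mandrel and sleeve above 100 N and contact force between drift and mandrel below 0.5 N and distance of sleeve_mouth from where it was at the start of the episode below 0.004 m).
It fails at once if the mandrel is driven in by hand instead of with the drift (fingers on it with the sleeve pushed in over 4 mm) (distance of sleeve_mouth from where it was at the start of the episode above 0.004 m and contact force between the fingers and mandrel above 0.5 N).
It fails at once if a bystander is moved by more than 30 mm (distance of any of gear, bearing, can, spanner, screwdriver, pulley, chock from where it was at the start of the episode above 0.03 m).
It also fails if it takes over 72 s, if anything falls off the work surface, if the arm or the gripper's body presses on something with over 40 N, if the wrist force passes 120 N, or if a joint passes its speed limit or range.

### The arm

A 6-joint arm with a two-finger parallel gripper is mounted at the origin on the work surface. World frame = base frame: x ahead of the robot, y to its left, z up, the work surface at z = 0. Lengths are in mm, angles in rad, forces in N, time in s.
With the tool pointing down it reaches from about 275 to 725 mm from the base axis. Payload 15.9 kg.
Tool frame: the origin (TCP) lies midway between the tips of the shut fingers; the grasp point (between the pads) lies 19 mm behind it; z points along the fingers, y is the line along which they close (so a half turn about z gives the same grasp; the last joint's range is limited). The gripper opens to 85 mm and grips with 20 to 120 N. Pads are 22 mm wide; open, the fingers measure 114 mm over their backs; the gripper's body (76 mm by 85 mm) begins 54 mm behind the grasp point. The pads swing forward as they close: fully open they stand 13 mm farther back than shut.
Start: joints at [-1.344, 0.213, -0.034, 1.323, 0, 1.571], TCP at [112.425, -487.182, 231.306] pointing down, gripper open.
Joint ranges: [-2.98, 2.98], [-0.74, 1.72], [-1.14, 1.35], [-2.1, 2.04], [-1.57, 1.44], [-3.14, 3.14]. Speed limits (rad/s): [1.89, 1.89, 2.39, 2.57, 3.14, 3.14].

### API

Orientations are given as a unit quaternion [x, y, z, w].
In Python, from station import read_state, read_camera, camera_info, job_done gives the robot as it stands. The module is installed in compiled form; this text tells all that it offers.
- The arm moves only by the tool move_arm, never from a script. Its argument "steps" is a list that holds one entry, the list of rows, each a list of 4 numbers: the shift along the tool's x, y, z in m, then the turn about the tool's z in rad. A call has 1 to 10 rows; each row is the pose to reach, as a shift and turn from the pose commanded when the call began, along the tool's axes at that moment; what a row does not reach only later rows make up. A row lasts 1/10 s, in which the tool goes at most 50 mm and 8.59 degrees, less where a joint would pass 70% of its speed; a pose out of reach is approached as far as the arm can. A call with a gripper value outside its range is refused whole. "fingers" is the finger opening in m, from 0 to 0.0854, set as the call begins (left out, the last holds). The fingers move at their own pace and stop on an object; "squeeze" is the grip in N (left out, the last holds). Time passes only in rows, so rows that repeat a pose let the fingers close. It gives the time, the measured TCP pose, the force, the opening and the grip force at its end, in the units of the state.
- read_state(): the state, without advancing time (a new reading comes with each control period).
- read_camera(name): name is "side" or "top"; returns the picture (400x640x3 uint8, red, green, blue); there is no depth.
- camera_info(name): a dict with "camera_matrix" (3x3 intrinsics, pixels), "view" (4x4, takes a point from world to camera coordinates). Camera axes: x right, y down, z forward; pixel columns grow to the right and rows downward; lengths in mm; the calibration is good to about 2 mm. A picture is of the moment at which its call begins. camera_info takes no time and is no camera call.
- job_done(): hands the job in; it is judged then, once.
The state is a dict: "time_s": time; "qpos": joint angles; "qd": joint speeds; "effort": joint torques, N m; "eef_pos": TCP position; "eef_rot": TCP orientation; "wrist_force": force on the tool from outside, world axes, zero at the start; "wrist_torque": the same for the moment, N m; "gripper_width": opening from 0.0 (shut) to 1.0 (fully open); "grip_force": force on a finger pad.
Only numpy, scipy, OpenCV 4.12 (cv2) and the standard library are available. Lean on these libraries where they do the work, as an engineer would, in place of code of your own. Each camera call takes 0.05 s, during which the arm holds its last target. There are 200 camera calls.

## Working session

There is one attempt and no reset: what is moved stays moved. The work goes in short steps, Python scripts to look and compute and a tool call to move; the robot and the scene stay as the last step left them, time stands still between calls to the robot, and variables do not carry over. Pictures are saved under pics/ and viewed, at most 10 in all, crops included, and the job is handed in when it is done.

Besides the shell and the picture viewer there is one more tool, called after ">>>" by a JSON object that holds its "method" and its "body", one argument or row to a line. move_arm: Moves the arm, as the interface text tells. Its arguments: {"type":"object","properties":{"steps":{"type":"array"},"fingers":{"type":"number"},"squeeze":{"type":"number"}},"required":["steps"]}

```bash
mkdir -p pics
python3 - <<'E'
from station import *
import cv2
for n in("side","top"):
    im=read_camera(n); cv2.imwrite(f"pics/{n}0.png",im[:,:,::-1]); i=camera_info(n); print(n,i["camera_matrix"],i["view"])
s=read_state();print(s)
E
```

```text
side [[445.48068999   0.         318.41669179]
 [  0.         445.48068999 201.9706604 ]
 [  0.           0.           1.        ]] [[-9.13956830e-01 -4.05409542e-01 -1.80559244e-02  5.13450063e+02]
 [-2.89450981e-01  6.82432777e-01 -6.71195676e-01  2.02858861e+02]
 [ 2.84431086e-01 -6.08217567e-01 -7.41060287e-01  1.27474049e+03]
 [ 0.00000000e+00  0.00000000e+00  0.00000000e+00  1.00000000e+00]]
top [[419.39055963   0.         320.98173764]
 [  0.         419.39055963 202.37973921]
 [  0.           0.           1.        ]] [[ 2.37367850e-02 -9.99714440e-01 -2.75730484e-03 -1.80758835e+01]
 [-9.82679684e-01 -2.28251027e-02 -1.83901207e-01  5.69595305e+02]
 [ 1.83785757e-01  7.07477087e-03 -9.82940865e-01  1.15014548e+03]
 [ 0.00000000e+00  0.00000000e+00  0.00000000e+00  1.00000000e+00]]
{'time_s': 0.1, 'qpos': array([-1.34400351e+00,  2.13290143e-01, -3.49447075e-02,  1.32352527e+00,
        4.01327941e-06,  1.57076437e+00]), 'qd': array([ 0.0016765 , -0.00117133,  0.00235604,  0.00011059,  0.00015105,
       -0.00071864]), 'effort': array([-1.93896217e-04, -6.87250042e+01,  4.87806022e+01,  1.21612003e-02,
       -1.83150696e-04,  7.26846423e-06]), 'eef_pos': array([ 112.36139664, -486.90716026,  230.89454958]), 'eef_rot': array([ 9.93575591e-01,  1.13169401e-01, -5.25268884e-05, -4.79029407e-04]), 'wrist_force': array([ 0.13672618, -1.11796472,  0.20245686]), 'wrist_torque': array([-0.05834067,  0.01436147,  0.05483624]), 'grip_force': 0.0, 'gripper_width': 0.9980323531277262}
```

View pics/side0.png

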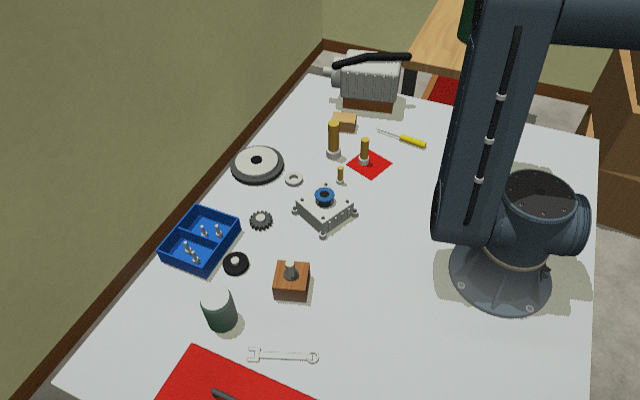

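View pics/top0.png

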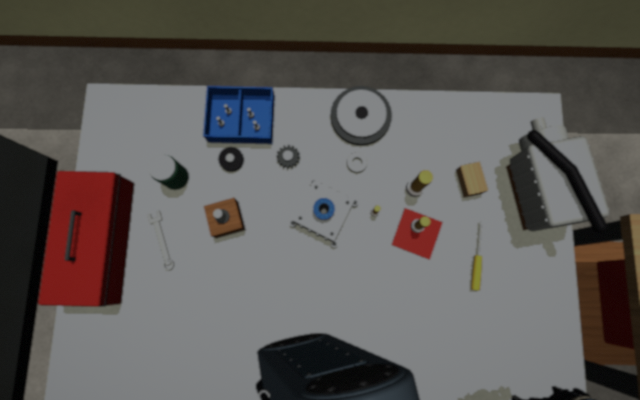

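The side view shows the stand at (291,280), the housing sleeve at (324,195) and the drift on the mat at (365,150). In the top view they are at (223,216), (323,209) and (422,227). Next I'll enlarge these.

Run:
```python
import cv2,numpy as np
R={"side":[(268,250,),(298,173),(342,130)],"top":[(198,188),(298,180),(396,200)]}
rows=[]
for n in R:
    im=cv2.imread(f"pics/{n}0.png"); t=[]
    for (u,v) in R[n]:
        c=cv2.resize(im[v:v+56,u:u+52],None,fx=5,fy=5,interpolation=cv2.INTER_CUBIC)
        for k in range(0,52,10): cv2.putText(c,str(u+k),(k*5,8),0,.3,(0,0,255),1); cv2.line(c,(k*5,0),(k*5,279),(120,120,120),1) if 0 else cv2.line(c,(k*5,10),(k*5,14),(0,0,255),1)
        for k in range(0,56,10): cv2.putText(c,str(v+k),(0,k*5+4),0,.3,(0,0,255),1); cv2.line(c,(20,k*5),(25,k*5),(0,0,255),1)
        t.append(c)
    rows.append(np.hstack(t))
cv2.imwrite("pics/crop0.png",np.vstack(rows))
```

```text
(no output)
```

View pics/crop0.png

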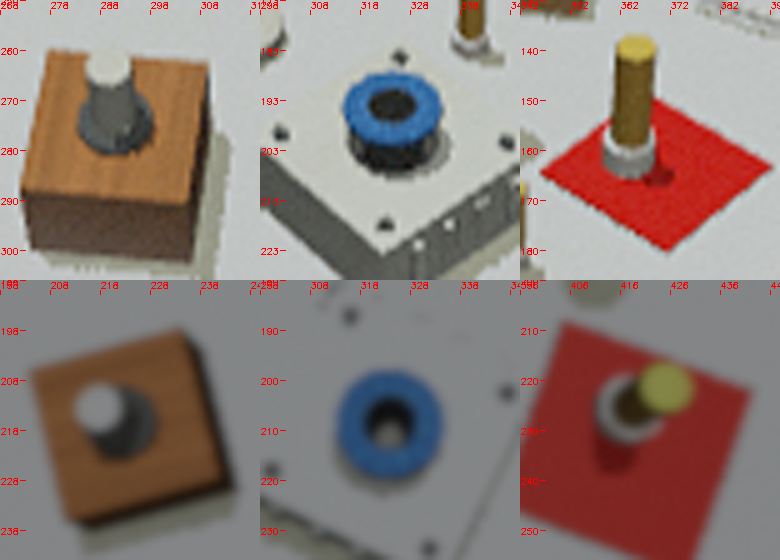

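```bash
cat > h.py <<'E'
from station import *
import numpy as np,cv2
I={n:camera_info(n) for n in("side","top")}
P={n:np.array(I[n]["camera_matrix"])@np.array(I[n]["view"])[:3] for n in I}
def proj(n,X): p=P[n]@np.r_[X,1]; return p[:2]/p[2]
def tri(s,t):
    X=cv2.triangulatePoints(P["side"],P["top"],np.array(s,float).reshape(2,1),np.array(t,float).reshape(2,1)).ravel(); X=X[:3]/X[3]
    return X.round(1),(proj("side",X)-s).round(2),(proj("top",X)-t).round(2)
def onz(n,uv,z):
    A=P[n]; M=np.c_[A[:,:2],-np.r_[uv,1]]; return np.linalg.solve(M,-(A[:,2]*z+A[:,3]))[:2].round(1)
E
python3 - <<'E'
from h import *
for k,s,t in [("mtop",(289.5,263.2),(217.6,213.2)),("sleeve",(324.1,193.6),(323.4,208.6)),("dtop",(364.8,139.4),(425,221.2)),("mat",(368.8,163.5),(417.5,233.5))]: print(k,*tri(s,t))
print(onz("side",(289.5,263.2),121),onz("top",(217.6,213.2),121),onz("side",(364.8,139.4),109),onz("top",(425,221.2),109))
# px size per mm and housing corner rays
for z in (80,90,100): print(z,onz("side",(324.1,193.6),z),onz("top",(323.4,208.6),z))
print(onz("top",(217.6,213.2),121), [proj("side",(500,0,z)) for z in (0,100)])
E
```

```text
mtop [521.6 273.6 115.8] [-0.09 -0.02] [0.02 0.1 ]
sleeve [545.6 -11.9  92.9] [0.16 0.04] [-0.04 -0.2 ]
dtop [ 514.8 -289.   104.4] [0.01 0.  ] [-0.   -0.01]
mat [ 493.6 -292.    -2.5] [0.11 0.02] [-0.03 -0.15]
[519.4 276.6] [521.  272.3] [ 513.2 -283.7] [ 514.1 -287.9]
80 [551.1 -23. ] [547.3 -12.1]
90 [547.2 -14.4] [545.5 -12.1]
100 [543.4  -5.8] [543.8 -12.1]
[521.  272.3] [array([336.17096809, 220.24737013]), array([336.55175696, 198.98955511])]
```

Triangulated heights all come out about 5 mm low: the mandrel top should be 121, the drift top 109 and the mat 4. That is a constant calibration bias. After correcting it, the mandrel is at (521,272), the sleeve at (544,-12) with its rim near z=98, and the drift at (514,-288). Now I'll move.

>>> {"method": "move_arm", "body": {
  "steps": [
    [[0.04,-0.045,0,0],[0.08,-0.09,0,0],[0.12,-0.135,0,0],[0.16,-0.18,0,0],[0.2,-0.225,0,0],[0.24,-0.27,0,0],[0.285,-0.324,0,0],[0.285,-0.324,0,0]]
  ],
  "fingers": 0.0854
}}

```text
time_s: 0.9
eef_pos: [297.5, -145.2, 231.3]
eef_rot: [0.994, 0.113, 0.0, 0.0]
wrist_force: [0.8, -1.5, 0.0]
gripper_width: 1.0
grip_force: 0.0
```

```bash
cat >> h.py <<'E'
from scipy.spatial.transform import Rotation as Ro
def to(x,y,z,yaw=None):
    s=read_state(); R=Ro.from_quat(s["eef_rot"]).as_matrix(); p=s["eef_pos"]
    print("t",round(s["time_s"],2),"p",p.round(1),"yaw",round(np.arctan2(R[1,0],R[0,0]),3),"q",s["qpos"].round(2),"F",s["wrist_force"].round(1),"grip",round(s["grip_force"],1),round(s["gripper_width"]*85.4,1))
    print("shift mm",(R.T@(np.array([x,y,z])-p)).round(1), "tilt",R[2].round(4))
E
python3 -c "
from h import *
to(521,272.3,200)"
```

```text
t 0.9 p [ 297.5 -145.2  231.3] yaw 0.227 q [-0.45 -0.14 -0.4   1.31 -0.    2.46] F [ 0.8 -1.5  0. ] grip 0.0 85.4
shift mm [ 311.6 -356.6   31.3] tilt [ 3.e-04  2.e-04 -1.e+00]
```

>>> {"method": "move_arm", "body": {
  "steps": [
    [[0.03,-0.034,0,-0.06],[0.06,-0.068,0,-0.12],[0.09,-0.103,0,-0.18],[0.12,-0.137,0,-0.24],[0.15,-0.172,0.004,-0.3],[0.18,-0.206,0.01,-0.36],[0.21,-0.24,0.016,-0.42],[0.24,-0.275,0.022,-0.48],[0.275,-0.315,0.028,-0.54],[0.312,-0.357,0.031,-0.57]]
  ]
}}

```text
time_s: 1.9
eef_pos: [516.6, 264.5, 200.0]
eef_rot: [0.921, 0.389, -0.0, 0.0]
wrist_force: [1.9, -0.6, 0.3]
gripper_width: 0.997
grip_force: 0.0
```

>>> {"method": "move_arm", "body": {
  "steps": [
    [[0,0,0,0],[0,0,0,0]]
  ]
}}

```text
time_s: 2.1
eef_pos: [516.1, 263.2, 199.7]
eef_rot: [0.921, 0.389, -0.001, 0.0]
wrist_force: [-0.0, 0.2, -0.7]
gripper_width: 0.997
grip_force: 0.0
```

```bash
python3 -c "
from h import *
to(521,272.3,84)"
```

```text
t 2.1 p [516.1 263.2 199.7] yaw 0.798 q [ 0.47  0.39  0.12  1.31 -0.    2.82] F [-0.   0.2 -0.7] grip 0.0 85.2
shift mm [ 10.2  -2.8 115.6] tilt [-2.e-03 -5.e-04 -1.e+00]
```

>>> {"method": "move_arm", "body": {
  "steps": [
    [[0.01,-0.003,0.02,0],[0.01,-0.003,0.05,0],[0.01,-0.003,0.06,0],[0.01,-0.003,0.06,0]]
  ]
}}

```text
time_s: 2.5
eef_pos: [520.2, 270.5, 140.3]
eef_rot: [0.922, 0.387, -0.001, 0.0]
wrist_force: [0.5, -0.8, -0.2]
gripper_width: 0.999
grip_force: 0.0
```

Run:
```python
from h import *
to(521,272.3,84)
a=read_camera("side")[200:320,230:350];b=read_camera("top")[150:270,160:280]
cv2.imwrite("pics/c1.png",np.hstack([cv2.resize(x,None,fx=3.3,fy=3.3,interpolation=2) for x in(a,b)])[:,:,::-1])
```

```text
t 2.5 p [520.2 270.5 140.3] yaw 0.796 q [ 0.48  0.42  0.02  1.18 -0.    2.83] F [ 0.5 -0.8 -0.2] grip 0.0 85.3
shift mm [ 2.  -0.6 56.3] tilt [-2.2e-03 -6.0e-04 -1.0e+00]
```

View pics/c1.png

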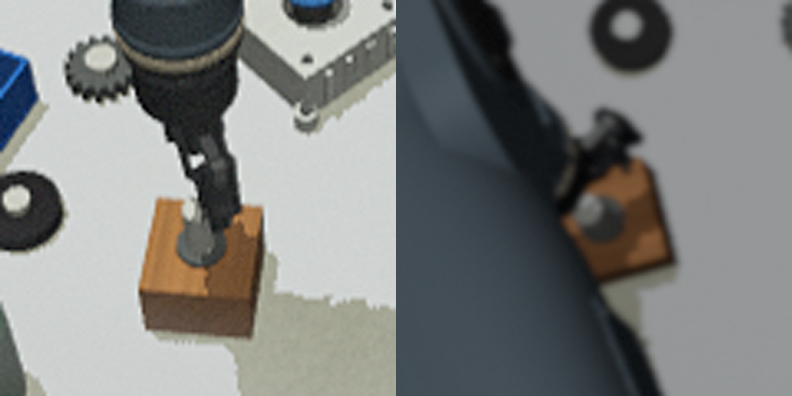

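The fingers straddle the mandrel head. The head is visible between them in the side crop at about (190,215), so I'll descend and grip.

>>> {"method": "move_arm", "body": {
  "steps": [
    [[0.002,-0.001,0.02,0],[0.002,-0.001,0.04,0],[0.002,-0.001,0.055,0],[0.002,-0.001,0.06,0],[0.002,-0.001,0.06,0]]
  ]
}}

```text
time_s: 3.1
eef_pos: [522.2, 273.9, 81.6]
eef_rot: [0.922, 0.388, 0.0, -0.0]
wrist_force: [-0.3, -0.2, 0.8]
gripper_width: 1.003
grip_force: 0.0
```

>>> {"method": "move_arm", "body": {
  "steps": [
    [[0,0,0,0],[0,0,0,0],[0,0,0,0],[0,0,0,0],[0,0,0,0],[0,0,0,0],[0,0,0,0],[0,0,0,0]]
  ],
  "fingers": 0.01,
  "squeeze": 50
}}

```text
time_s: 3.9
eef_pos: [522.1, 274.1, 81.3]
eef_rot: [0.922, 0.388, 0.0, 0.0]
wrist_force: [-2.0, 0.3, 5.5]
gripper_width: 0.283
grip_force: 48.7
```

>>> {"method": "move_arm", "body": {
  "steps": [
    [[0,0,-0.01,0],[0,0,-0.03,0],[0,0,-0.06,0],[0,0,-0.09,0],[0,0,-0.115,0],[0,0,-0.125,0],[0,0,-0.125,0]]
  ]
}}

```text
time_s: 4.6
eef_pos: [522.4, 274.2, 206.9]
eef_rot: [0.922, 0.388, 0.001, -0.0]
wrist_force: [0.3, -0.3, -5.3]
gripper_width: 0.277
grip_force: 49.4
```

```bash
python3 -c "
from h import *
to(544.1,-12.1,206)"
```

```text
t 4.6 p [522.4 274.2 206.9] yaw 0.797 q [ 0.48  0.41  0.17  1.33 -0.    2.83] F [ 0.3 -0.3 -5.3] grip 49.4 23.7
shift mm [-189.6  215.7    0.7] tilt [ 1.7e-03  6.0e-04 -1.0e+00]
```

>>> {"method": "move_arm", "body": {
  "steps": [
    [[-0.018,0.02,0,0],[-0.045,0.052,0,0],[-0.075,0.086,0,0],[-0.105,0.12,0,0],[-0.135,0.155,0,0],[-0.16,0.183,0,0],[-0.177,0.203,0,0],[-0.186,0.213,0,0],[-0.188,0.215,0,0],[-0.188,0.215,0,0]]
  ]
}}

```text
time_s: 5.6
eef_pos: [543.9, -10.4, 205.1]
eef_rot: [0.922, 0.388, -0.0, -0.0]
wrist_force: [0.6, -0.5, -4.0]
gripper_width: 0.28
grip_force: 49.7
```

>>> {"method": "move_arm", "body": {
  "steps": [
    [[0,0,0.01,0],[0,0,0.015,0],[0,0,0.015,0]]
  ]
}}

```text
time_s: 5.9
eef_pos: [543.6, -9.9, 189.6]
eef_rot: [0.921, 0.388, -0.001, -0.0]
wrist_force: [0.9, 1.4, -4.8]
gripper_width: 0.282
grip_force: 49.7
```

Run:
```python
from h import *
to(545,-10.5,191)
a=read_camera("side")[140:240,270:370];b=read_camera("top")[160:260,270:370]
cv2.imwrite("pics/c2.png",np.hstack([cv2.resize(x,None,fx=4,fy=4,interpolation=2) for x in(a,b)])[:,:,::-1])
```

```text
t 5.9 p [543.6  -9.9 189.6] yaw 0.798 q [-0.02  0.32 -0.    1.25  0.    2.33] F [ 0.9  1.4 -4.8] grip 49.7 24.1
shift mm [ 0.6  1.4 -1.4] tilt [-0.0012 -0.0015 -1.    ]
```

View pics/c2.png

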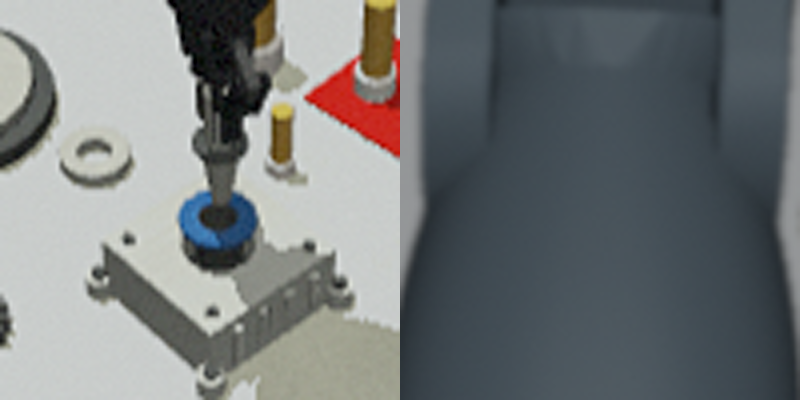

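The tip hangs over the mouth: tip at crop (220,203), mouth at (218,217), with about 20 mm of drop accounting for the difference. Lower it.

>>> {"method": "move_arm", "body": {
  "steps": [
    [[0,0,0.01,0],[0,0,0.02,0],[0,0,0.03,0],[0,0,0.04,0],[0,0,0.047,0],[0,0,0.052,0],[0,0,0.052,0]]
  ]
}}

```text
time_s: 6.7
eef_pos: [544.3, -10.9, 138.3]
eef_rot: [0.922, 0.388, -0.0, 0.0]
wrist_force: [1.1, 0.5, -4.5]
gripper_width: 0.286
grip_force: 49.8
```

>>> {"method": "move_arm", "body": {
  "steps": [
    [[0,0,0.001,0],[0,0,0.002,0],[0,0,0.003,0],[0,0,0.004,0],[0,0,0.005,0],[0,0,0.005,0]]
  ]
}}

```text
time_s: 7.3
eef_pos: [544.7, -10.8, 134.0]
eef_rot: [0.922, 0.388, 0.0, 0.0]
wrist_force: [3.7, -2.6, -3.4]
gripper_width: 0.276
grip_force: 49.9
```

```bash
python3 -c "
from h import *
to(545,-10.5,121)"
```

```text
t 7.3 p [544.7 -10.8 134. ] yaw 0.797 q [-0.02  0.34 -0.11  1.12 -0.    2.33] F [ 3.7 -2.6 -3.4] grip 49.9 23.6
shift mm [ 0.5  0.  13. ] tilt [ 5.e-04  7.e-04 -1.e+00]
```

>>> {"method": "move_arm", "body": {
  "steps": [
    [[0,0.001,0,0],[0,0.0018,0,0],[0,0.0018,0.002,0],[0,0.0018,0.004,0],[0,0.0018,0.004,0]]
  ]
}}

```text
time_s: 7.8
eef_pos: [545.4, -11.9, 129.5]
eef_rot: [0.922, 0.388, -0.0, -0.0]
wrist_force: [0.3, 0.8, -4.2]
gripper_width: 0.279
grip_force: 49.8
```

```bash
cat >> h.py <<'E'
def f():
    s=read_state(); R=Ro.from_quat(s["eef_rot"]).as_matrix()
    print("Ftool",(R.T@s["wrist_force"]).round(1),"p",s["eef_pos"].round(1),"t",round(s["time_s"],2))
E
python3 -c "
from h import *
f()"
```

```text
Ftool [ 0.7 -0.3  4.2] p [545.4 -11.9 129.5] t 7.8
```

Free again. Continue down gently.

>>> {"method": "move_arm", "body": {
  "steps": [
    [[0,0,0.001,0],[0,0,0.002,0],[0,0,0.003,0],[0,0,0.003,0]]
  ]
}}

```text
time_s: 8.2
eef_pos: [545.7, -12.0, 126.8]
eef_rot: [0.922, 0.388, 0.0, 0.0]
wrist_force: [1.5, -0.1, -5.0]
gripper_width: 0.28
grip_force: 49.7
```

```bash
python3 -c "
from h import *
f()"
```

```text
Ftool [1.  1.2 5. ] p [545.7 -12.  126.8] t 8.2
```

>>> {"method": "move_arm", "body": {
  "steps": [
    [[0.0003,0.0004,0.001,0],[0.0003,0.0004,0.002,0],[0.0003,0.0004,0.002,0]]
  ]
}}

```text
time_s: 8.5
eef_pos: [546.0, -12.1, 124.7]
eef_rot: [0.922, 0.388, -0.0, -0.0]
wrist_force: [1.7, -0.0, -4.2]
gripper_width: 0.283
grip_force: 49.7
```

```bash
python3 -c "
from h import *
f()"
```

```text
Ftool [1.2 1.2 4.2] p [546.  -12.1 124.7] t 8.5
```

>>> {"method": "move_arm", "body": {
  "steps": [
    [[0.0003,0.0003,0.0007,0],[0.0003,0.0003,0.0015,0],[0.0003,0.0003,0.0015,0]]
  ]
}}

```text
time_s: 8.8
eef_pos: [546.4, -12.0, 123.2]
eef_rot: [0.922, 0.388, -0.0, -0.0]
wrist_force: [0.6, 0.1, -4.4]
gripper_width: 0.281
grip_force: 49.8
```

```bash
python3 -c "
from h import *
f()"
```

```text
Ftool [0.5 0.4 4.4] p [546.4 -12.  123.2] t 8.8
```

>>> {"method": "move_arm", "body": {
  "steps": [
    [[0,0,0.0007,0],[0,0,0.0015,0],[0,0,0.0015,0]]
  ]
}}

```text
time_s: 9.1
eef_pos: [546.5, -12.1, 121.8]
eef_rot: [0.922, 0.388, 0.0, 0.0]
wrist_force: [0.2, -0.2, -5.2]
gripper_width: 0.28
grip_force: 49.8
```

```bash
python3 -c "
from h import *
f()"
```

```text
Ftool [-0.   0.3  5.2] p [546.5 -12.1 121.8] t 9.1
```

>>> {"method": "move_arm", "body": {
  "steps": [
    [[0,0,0.0006,0],[0,0,0.0012,0],[0,0,0.0012,0]]
  ]
}}

```text
time_s: 9.4
eef_pos: [546.6, -12.1, 120.7]
eef_rot: [0.922, 0.388, 0.0, 0.0]
wrist_force: [0.7, -0.5, -4.7]
gripper_width: 0.282
grip_force: 49.7
```

```bash
python3 -c "
from h import *
f()"
```

```text
Ftool [0.2 0.9 4.7] p [546.6 -12.1 120.7] t 9.4
```

>>> {"method": "move_arm", "body": {
  "steps": [
    [[0,0.0002,0.0006,0],[0,0.0002,0.0012,0],[0,0.0002,0.0012,0]]
  ]
}}

```text
time_s: 9.7
eef_pos: [546.7, -12.2, 119.4]
eef_rot: [0.922, 0.388, 0.0, 0.0]
wrist_force: [2.3, -0.0, -4.4]
gripper_width: 0.281
grip_force: 49.7
```

```bash
python3 -c "
from h import *
f()"
```

```text
Ftool [1.6 1.7 4.4] p [546.7 -12.2 119.4] t 9.7
```

>>> {"method": "move_arm", "body": {
  "steps": [
    [[0.0003,0.0002,0.0006,0],[0.0003,0.0002,0.0012,0],[0.0003,0.0002,0.0012,0]]
  ]
}}

```text
time_s: 10.0
eef_pos: [547.0, -12.1, 118.1]
eef_rot: [0.922, 0.388, -0.0, -0.0]
wrist_force: [1.9, 0.4, -5.2]
gripper_width: 0.277
grip_force: 49.7
```

```bash
python3 -c "
from h import *
f()
a=read_camera('side')[160:220,290:360]
cv2.imwrite('pics/c3.png',cv2.resize(a,None,fx=8,fy=8,interpolation=2)[:,:,::-1])"
```

```text
Ftool [1.6 1.1 5.2] p [547.  -12.1 118.1] t 10.0
```

View pics/c3.png

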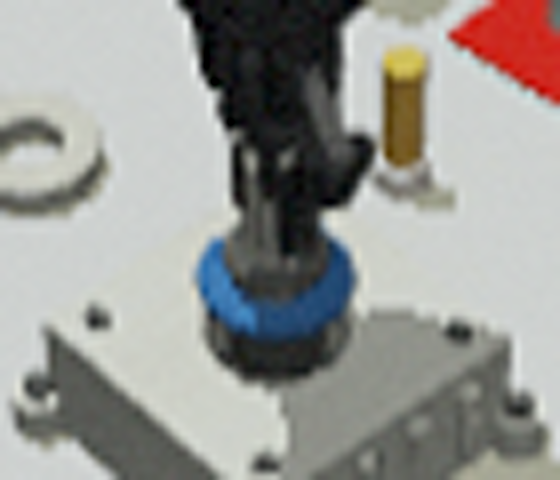

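The collar sits just above the blue flange at crop (277,270), a few mm from seating. I'll use small steps.

>>> {"method": "move_arm", "body": {
  "steps": [
    [[0.0004,0.0002,0.0005,0],[0.0004,0.0002,0.001,0],[0.0004,0.0002,0.001,0]]
  ]
}}

```text
time_s: 10.35
eef_pos: [547.3, -12.0, 117.1]
eef_rot: [0.922, 0.388, -0.0, -0.0]
wrist_force: [0.6, -1.7, -5.0]
gripper_width: 0.28
grip_force: 49.7
```

```bash
python3 -c "
from h import *
f()"
```

```text
Ftool [-0.8  1.6  5. ] p [547.3 -12.  117.1] t 10.35
```

>>> {"method": "move_arm", "body": {
  "steps": [
    [[-0.0001,0.0002,0.0004,0],[-0.0001,0.0002,0.0008,0],[-0.0001,0.0002,0.0008,0]]
  ]
}}

```text
time_s: 10.65
eef_pos: [547.4, -12.2, 116.4]
eef_rot: [0.922, 0.388, -0.0, -0.0]
wrist_force: [-0.7, 0.0, -4.5]
gripper_width: 0.277
grip_force: 49.9
```

```bash
python3 -c "
from h import *
f()"
```

```text
Ftool [-0.5 -0.5  4.5] p [547.4 -12.2 116.4] t 10.65
```

>>> {"method": "move_arm", "body": {
  "steps": [
    [[0,0,0.0004,0],[0,0,0.0008,0],[0,0,0.0008,0]]
  ]
}}

```text
time_s: 10.95
eef_pos: [547.5, -12.1, 116.0]
eef_rot: [0.922, 0.388, 0.0, 0.0]
wrist_force: [-2.8, 0.0, 4.9]
gripper_width: 0.278
grip_force: 50.7
```

```bash
python3 -c "
from h import *
f()"
```

```text
Ftool [-2.  -2.1 -4.9] p [547.5 -12.1 116. ] t 10.95
```

Seated: the force flipped to about 9 N of contact. Release.

>>> {"method": "move_arm", "body": {
  "steps": [
    [[0,0,0,0],[0,0,0,0],[0,0,0,0],[0,0,0,0],[0,0,0,0],[0,0,0,0]]
  ],
  "fingers": 0.06
}}

```text
time_s: 11.55
eef_pos: [547.5, -12.2, 115.6]
eef_rot: [0.922, 0.388, -0.0, 0.0]
wrist_force: [-0.4, 0.6, -0.6]
gripper_width: 0.705
grip_force: 0.0
```

```bash
python3 -c "
from h import *
f()"
```

```text
Ftool [ 0.2 -0.7  0.6] p [547.5 -12.2 115.6] t 11.55
```

>>> {"method": "move_arm", "body": {
  "steps": [
    [[0,0,-0.015,0],[0,0,-0.04,0],[0,0,-0.08,0],[0,0,-0.11,0],[0,0,-0.12,0],[0,0,-0.12,0]]
  ],
  "fingers": 0.0854
}}

```text
time_s: 12.15
eef_pos: [548.2, -12.2, 236.8]
eef_rot: [0.922, 0.388, 0.001, 0.0]
wrist_force: [0.3, 0.2, 0.1]
gripper_width: 1.0
grip_force: 0.0
```

```bash
python3 -c "
from h import *
print(onz('top',(413,190),15),onz('side',(333,155),10),onz('top',(426,177),140))
to(515,-288,200)"
```

```text
[ 620.7 -277.2] [ 624.3 -271.4] [ 629.4 -285.6]
t 12.15 p [548.2 -12.2 236.8] yaw 0.797 q [-0.02  0.31  0.11  1.37 -0.    2.32] F [0.3 0.2 0.1] grip 0.0 85.4
shift mm [-220.5  169.    36.7] tilt [ 0.0016  0.0018 -1.    ]
```

>>> {"method": "move_arm", "body": {
  "steps": [
    [[-0.02,0.016,0,0],[-0.05,0.038,0,0],[-0.085,0.065,0,0],[-0.12,0.092,0.005,0],[-0.155,0.119,0.015,0],[-0.185,0.142,0.025,0],[-0.21,0.16,0.035,0],[-0.22,0.169,0.037,0],[-0.22,0.169,0.05,0],[-0.22,0.169,0.06,0]]
  ]
}}

```text
time_s: 13.15
eef_pos: [514.2, -287.4, 174.1]
eef_rot: [0.922, 0.388, -0.0, -0.001]
wrist_force: [0.5, -0.2, 0.1]
gripper_width: 1.002
grip_force: 0.0
```

>>> {"method": "move_arm", "body": {
  "steps": [
    [[0,0,0.015,0],[0,0,0.03,0],[0,0,0.03,0]]
  ]
}}

```text
time_s: 13.45
eef_pos: [513.6, -286.2, 143.3]
eef_rot: [0.921, 0.388, -0.001, -0.002]
wrist_force: [-0.9, 0.0, 0.6]
gripper_width: 0.998
grip_force: 0.0
```

Run:
```python
from h import *
to(515,-288,50)
a=read_camera("side")[100:180,310:410];b=read_camera("top")[180:260,270:450]
A=cv2.resize(a,None,fx=4,fy=4,interpolation=2);B=cv2.resize(b,None,fx=4,fy=4,interpolation=2)[:,:]
A2=cv2.resize(read_camera("side")[160:225,290:360],(345,320),interpolation=2)
cv2.imwrite("pics/c4.png",np.hstack([A,A2])[:,:,::-1]);cv2.imwrite("pics/c4t.png",B[:,:,::-1])
```

```text
t 13.45 p [ 513.6 -286.2  143.3] yaw 0.798 q [-0.51  0.43  0.04  1.19  0.    1.84] F [-0.9  0.   0.6] grip 0.0 85.3
shift mm [-0.2  2.7 93.3] tilt [-9.0e-04 -3.7e-03 -1.0e+00]
```

View pics/c4.png

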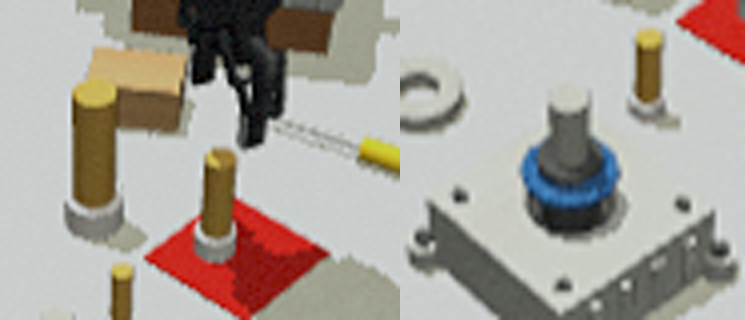

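View pics/c4t.png

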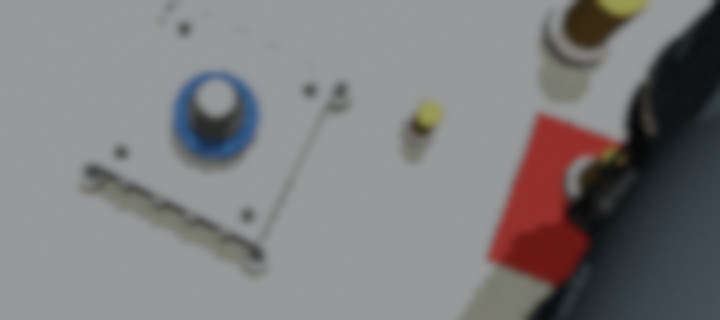

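The mandrel stands upright in the sleeve (right crop), and the gripper is over the drift. Descend to z≈50 and grip.

```bash
python3 -c "
from h import *
print(onz('top',(322.9,203.9),155.5), proj('side',(546,-12,155.5)))"
```

```text
[546.7 -10.6] [323.9719103  179.14527195]
```

>>> {"method": "move_arm", "body": {
  "steps": [
    [[0,0.002,0.02,0],[0,0.003,0.045,0],[0,0.003,0.07,0],[0,0.003,0.085,0],[0,0.003,0.093,0],[0,0.003,0.093,0]]
  ]
}}

```text
time_s: 14.2
eef_pos: [516.6, -289.6, 52.5]
eef_rot: [0.922, 0.388, -0.0, -0.0]
wrist_force: [0.6, 1.1, -0.3]
gripper_width: 1.0
grip_force: 0.0
```

>>> {"method": "move_arm", "body": {
  "steps": [
    [[0,0,0,0],[0,0,0,0],[0,0,0,0],[0,0,0,0],[0,0,0,0],[0,0,0,0],[0,0,0,0],[0,0,0,0]]
  ],
  "fingers": 0.01,
  "squeeze": 100
}}

```text
time_s: 15.0
eef_pos: [516.9, -289.8, 53.3]
eef_rot: [0.922, 0.388, 0.0, 0.0]
wrist_force: [-1.5, 1.9, 6.8]
gripper_width: 0.304
grip_force: 97.5
```

>>> {"method": "move_arm", "body": {
  "steps": [
    [[0,0,-0.01,0],[0,0,-0.03,0],[0,0,-0.06,0],[0,0,-0.09,0],[0,0,-0.12,0],[0,0,-0.15,0],[0,0,-0.17,0],[0,0,-0.18,0],[0,0,-0.18,0]]
  ]
}}

```text
time_s: 15.9
eef_pos: [517.1, -290.0, 233.8]
eef_rot: [0.922, 0.388, 0.001, 0.001]
wrist_force: [0.1, 0.7, -4.7]
gripper_width: 0.305
grip_force: 98.5
```

```bash
python3 -c "
from h import *
to(547.5,-11,233)"
```

```text
t 15.9 p [ 517.1 -290.   233.8] yaw 0.797 q [-0.51  0.41  0.24  1.4  -0.    1.83] F [ 0.1  0.7 -4.7] grip 98.5 26.1
shift mm [ 220.8 -173.3    0.6] tilt [ 4.0e-04  1.7e-03 -1.0e+00]
```

>>> {"method": "move_arm", "body": {
  "steps": [
    [[0.018,-0.014,0,0],[0.045,-0.035,0,0],[0.08,-0.063,0,0],[0.115,-0.09,0,0],[0.15,-0.118,0,0],[0.18,-0.141,0,0],[0.203,-0.159,0,0],[0.216,-0.17,0,0],[0.221,-0.173,0,0],[0.221,-0.173,0,0]]
  ]
}}

```text
time_s: 16.9
eef_pos: [547.1, -10.3, 231.7]
eef_rot: [0.921, 0.388, -0.001, -0.0]
wrist_force: [-0.3, -0.4, -4.0]
gripper_width: 0.305
grip_force: 98.9
```

>>> {"method": "move_arm", "body": {
  "steps": [
    [[0,0,0.006,0],[0,0,0.012,0],[0,0,0.016,0],[0,0,0.016,0],[0,0,0.016,0]]
  ]
}}

```text
time_s: 17.4
eef_pos: [547.4, -11.1, 216.6]
eef_rot: [0.922, 0.388, -0.0, -0.0]
wrist_force: [0.2, -0.5, -3.2]
gripper_width: 0.305
grip_force: 98.9
```

Run:
```python
from h import *
to(547.5,-11,205)
a=read_camera("side")[130:220,280:380]
cv2.imwrite("pics/c5.png",cv2.resize(a,None,fx=6,fy=6,interpolation=2)[:,:,::-1])
```

```text
t 17.4 p [547.4 -11.1 216.6] yaw 0.796 q [-0.02  0.31  0.06  1.32 -0.    2.33] F [ 0.2 -0.5 -3.2] grip 98.9 26.1
shift mm [ 0.2  0.1 11.6] tilt [-1.e-04 -1.e-04 -1.e+00]
```

View pics/c5.png

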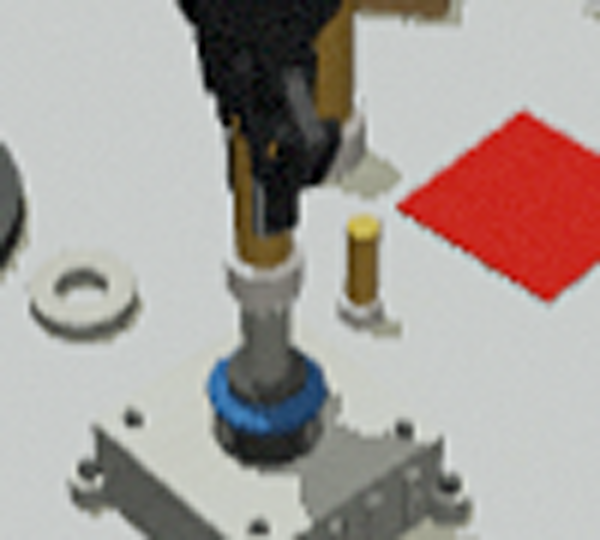

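The white face is centred over the mandrel head at crop (265,285). Approach.

>>> {"method": "move_arm", "body": {
  "steps": [
    [[0,0,0.003,0],[0,0,0.006,0],[0,0,0.008,0],[0,0,0.008,0]]
  ]
}}

```text
time_s: 17.85
eef_pos: [547.3, -10.7, 208.3]
eef_rot: [0.922, 0.388, -0.0, -0.0]
wrist_force: [0.0, 0.1, -3.5]
gripper_width: 0.3
grip_force: 98.9
```

>>> {"method": "move_arm", "body": {
  "steps": [
    [[0,0,0.0005,0],[0,0,0.001,0],[0,0,0.0015,0],[0,0,0.002,0]]
  ]
}}

```text
time_s: 18.25
eef_pos: [547.5, -10.8, 206.7]
eef_rot: [0.922, 0.388, 0.0, 0.0]
wrist_force: [-0.6, 0.0, -3.7]
gripper_width: 0.303
grip_force: 98.9
```

>>> {"method": "move_arm", "body": {
  "steps": [
    [[0,0,0.0005,0],[0,0,0.001,0],[0,0,0.0015,0],[0,0,0.002,0]]
  ]
}}

```text
time_s: 18.65
eef_pos: [547.6, -10.8, 204.9]
eef_rot: [0.922, 0.388, 0.0, 0.0]
wrist_force: [-1.5, 0.5, 2.6]
gripper_width: 0.304
grip_force: 98.9
```

Contact at z≈205. Drive about 6 mm slowly.

>>> {"method": "move_arm", "body": {
  "steps": [
    [[0,0,0.0005,0],[0,0,0.001,0],[0,0,0.0015,0],[0,0,0.002,0],[0,0,0.0025,0],[0,0,0.003,0]]
  ]
}}

```text
time_s: 19.25
eef_pos: [547.5, -10.8, 201.7]
eef_rot: [0.922, 0.388, 0.0, 0.0]
wrist_force: [-0.6, -0.3, 2.3]
gripper_width: 0.304
grip_force: 98.8
```

>>> {"method": "move_arm", "body": {
  "steps": [
    [[0,0,0.0005,0],[0,0,0.001,0],[0,0,0.0015,0],[0,0,0.002,0],[0,0,0.0025,0],[0,0,0.003,0],[0,0,0.0034,0]]
  ]
}}

```text
time_s: 19.95
eef_pos: [547.5, -10.8, 198.3]
eef_rot: [0.922, 0.388, 0.0, 0.0]
wrist_force: [0.1, -0.7, 4.4]
gripper_width: 0.306
grip_force: 98.8
```

```bash
python3 -c "
from h import *
f()"
```

```text
Ftool [-0.4  0.6 -4.4] p [547.5 -10.8 198.3] t 19.95
```

>>> {"method": "move_arm", "body": {
  "steps": [
    [[0,0,-0.004,0],[0,0,-0.008,0],[0,0,-0.012,0],[0,0,-0.012,0],[0,0,-0.012,0]]
  ]
}}

```text
time_s: 20.45
eef_pos: [547.5, -10.7, 210.3]
eef_rot: [0.922, 0.388, 0.0, -0.0]
wrist_force: [-0.4, -0.3, -3.9]
gripper_width: 0.305
grip_force: 98.8
```

>>> {"method": "move_arm", "body": {
  "steps": [
    [[0,0,0.004,0],[0,0,0.008,0],[0,0,0.01,0],[0,0,0.01,0]]
  ]
}}

```text
time_s: 20.85
eef_pos: [547.1, -10.8, 199.7]
eef_rot: [0.922, 0.388, -0.0, -0.0]
wrist_force: [0.2, -0.9, -3.6]
gripper_width: 0.304
grip_force: 98.8
```

>>> {"method": "move_arm", "body": {
  "steps": [
    [[0,0,0.0005,0],[0,0,0.001,0],[0,0,0.0015,0],[0,0,0.002,0],[0,0,0.0025,0],[0,0,0.003,0]]
  ]
}}

```text
time_s: 21.45
eef_pos: [547.7, -10.8, 197.7]
eef_rot: [0.922, 0.388, 0.0, 0.0]
wrist_force: [-0.9, -0.5, 3.4]
gripper_width: 0.304
grip_force: 98.8
```

>>> {"method": "move_arm", "body": {
  "steps": [
    [[0,0,0.0005,0],[0,0,0.001,0],[0,0,0.0015,0]]
  ]
}}

```text
time_s: 21.75
eef_pos: [547.6, -10.8, 195.9]
eef_rot: [0.922, 0.388, 0.0, 0.0]
wrist_force: [-0.7, 0.2, 4.2]
gripper_width: 0.307
grip_force: 98.8
```

>>> {"method": "move_arm", "body": {
  "steps": [
    [[0,0,0.0004,0],[0,0,0.0008,0],[0,0,0.0012,0]]
  ]
}}

```text
time_s: 22.05
eef_pos: [547.5, -10.8, 194.5]
eef_rot: [0.922, 0.388, 0.0, 0.0]
wrist_force: [-0.6, -0.1, 3.6]
gripper_width: 0.306
grip_force: 98.8
```

>>> {"method": "move_arm", "body": {
  "steps": [
    [[0,0,0.0004,0],[0,0,0.0008,0],[0,0,0.0012,0]]
  ]
}}

```text
time_s: 22.35
eef_pos: [547.5, -10.8, 193.3]
eef_rot: [0.922, 0.388, 0.0, 0.0]
wrist_force: [-0.4, 0.2, 4.7]
gripper_width: 0.303
grip_force: 98.8
```

>>> {"method": "move_arm", "body": {
  "steps": [
    [[0,0,0.0004,0],[0,0,0.0008,0],[0,0,0.0012,0]]
  ]
}}

```text
time_s: 22.65
eef_pos: [547.5, -10.8, 192.2]
eef_rot: [0.922, 0.388, 0.0, 0.0]
wrist_force: [1.2, -0.8, 4.2]
gripper_width: 0.3
grip_force: 98.7
```

>>> {"method": "move_arm", "body": {
  "steps": [
    [[0,0,0.0004,0],[0,0,0.0008,0],[0,0,0.0012,0]]
  ]
}}

```text
time_s: 22.95
eef_pos: [547.5, -10.8, 190.9]
eef_rot: [0.922, 0.388, 0.0, 0.0]
wrist_force: [1.0, 0.5, 3.2]
gripper_width: 0.301
grip_force: 98.7
```

>>> {"method": "move_arm", "body": {
  "steps": [
    [[0,0,0.0004,0],[0,0,0.0008,0],[0,0,0.0012,0]]
  ]
}}

```text
time_s: 23.25
eef_pos: [547.7, -10.8, 190.2]
eef_rot: [0.922, 0.388, 0.0, 0.0]
wrist_force: [-1.0, 0.3, 12.8]
gripper_width: 0.303
grip_force: 99.3
```

Stop reached: about 16.5 N on the drift, about 14.8 mm driven. Press slightly more.

>>> {"method": "move_arm", "body": {
  "steps": [
    [[0,0,0.0002,0],[0,0,0.0002,0],[0,0,0.0002,0]]
  ]
}}

```text
time_s: 23.55
eef_pos: [547.7, -10.8, 190.2]
eef_rot: [0.922, 0.388, 0.0, 0.0]
wrist_force: [0.5, 0.0, 12.1]
gripper_width: 0.302
grip_force: 99.3
```

>>> {"method": "move_arm", "body": {
  "steps": [
    [[0,0,0.0003,0],[0,0,0.0003,0],[0,0,0.0003,0]]
  ]
}}

```text
time_s: 23.85
eef_pos: [547.8, -10.8, 190.1]
eef_rot: [0.922, 0.388, 0.001, 0.0]
wrist_force: [-2.7, -0.1, 15.6]
gripper_width: 0.307
grip_force: 99.5
```

>>> {"method": "move_arm", "body": {
  "steps": [
    [[0,0,0.0003,0],[0,0,0.0004,0],[0,0,0.0004,0]]
  ]
}}

```text
time_s: 24.15
eef_pos: [548.0, -10.7, 190.1]
eef_rot: [0.922, 0.388, 0.001, 0.0]
wrist_force: [-2.1, 0.1, 18.9]
gripper_width: 0.307
grip_force: 99.7
```

About 22.6 N. Lift off and carry the drift back.

>>> {"method": "move_arm", "body": {
  "steps": [
    [[0,0,-0.002,0],[0,0,-0.008,0],[0,0,-0.02,0],[0,0,-0.035,0],[0,0,-0.043,0],[0,0,-0.043,0]]
  ]
}}

```text
time_s: 24.75
eef_pos: [548.0, -10.8, 233.1]
eef_rot: [0.922, 0.388, 0.001, 0.0]
wrist_force: [-0.3, 1.0, -3.1]
gripper_width: 0.302
grip_force: 98.8
```

```bash
python3 -c "
from h import *
to(517,-290,233)"
```

```text
t 24.75 p [548.  -10.8 233.1] yaw 0.797 q [-0.02  0.31  0.1   1.36  0.    2.33] F [-0.3  1.  -3.1] grip 98.8 25.8
shift mm [-221.4  173.     0. ] tilt [ 0.0012  0.0013 -1.    ]
```

>>> {"method": "move_arm", "body": {
  "steps": [
    [[-0.02,0.014,0,0],[-0.05,0.036,0,0],[-0.085,0.061,0,0],[-0.12,0.086,0,0],[-0.155,0.111,0,0],[-0.187,0.134,0,0],[-0.21,0.15,0,0],[-0.225,0.161,0,0],[-0.229,0.164,0,0],[-0.229,0.164,0,0]]
  ]
}}

```text
time_s: 25.75
eef_pos: [504.4, -289.4, 231.3]
eef_rot: [0.922, 0.388, -0.0, -0.0]
wrist_force: [0.5, 0.7, -3.6]
gripper_width: 0.305
grip_force: 98.9
```

>>> {"method": "move_arm", "body": {
  "steps": [
    [[0,0,0.02,0],[0,0,0.055,0],[0,0,0.09,0],[0,0,0.12,0],[0,0,0.145,0],[0,0,0.16,0],[0,0,0.168,0],[0,0,0.17,0],[0,0,0.17,0]]
  ]
}}

```text
time_s: 26.65
eef_pos: [505.0, -288.8, 62.4]
eef_rot: [0.922, 0.388, 0.0, 0.0]
wrist_force: [0.6, -1.0, -3.4]
gripper_width: 0.306
grip_force: 98.9
```

```bash
python3 -c "
from h import *
to(505,-290,53.5)"
```

```text
t 26.65 p [ 505.  -288.8   62.4] yaw 0.797 q [-0.52  0.46 -0.12  0.99  0.    1.82] F [ 0.6 -1.  -3.4] grip 98.9 26.1
shift mm [-0.9  0.8  8.9] tilt [ 2.e-04  5.e-04 -1.e+00]
```

>>> {"method": "move_arm", "body": {
  "steps": [
    [[0,0,0.003,0],[0,0,0.006,0],[0,0,0.008,0],[0,0,0.008,0],[0,0,0.008,0]]
  ]
}}

```text
time_s: 27.15
eef_pos: [504.6, -289.2, 53.9]
eef_rot: [0.922, 0.388, 0.0, 0.0]
wrist_force: [0.4, 0.2, -3.7]
gripper_width: 0.3
grip_force: 98.9
```

>>> {"method": "move_arm", "body": {
  "steps": [
    [[0,0,0.0004,0],[0,0,0.0008,0],[0,0,0.0008,0]]
  ]
}}

```text
time_s: 27.45
eef_pos: [504.8, -289.2, 53.3]
eef_rot: [0.922, 0.388, 0.0, 0.0]
wrist_force: [-0.4, 0.8, 2.2]
gripper_width: 0.309
grip_force: 98.9
```

On the mat (contact at z≈53.3). Release slowly and lift.

>>> {"method": "move_arm", "body": {
  "steps": [
    [[0,0,0,0],[0,0,0,0],[0,0,0,0],[0,0,0,0],[0,0,0,0],[0,0,0,0],[0,0,0,0],[0,0,0,0]]
  ],
  "fingers": 0.0854,
  "squeeze": 20
}}

```text
time_s: 28.25
eef_pos: [504.7, -289.2, 53.0]
eef_rot: [0.922, 0.388, -0.0, 0.0]
wrist_force: [1.1, 0.5, -0.2]
gripper_width: 1.004
grip_force: 0.0
```

>>> {"method": "move_arm", "body": {
  "steps": [
    [[0,0,-0.015,0],[0,0,-0.04,0],[0,0,-0.08,0],[0,0,-0.12,0],[0,0,-0.15,0],[0,0,-0.16,0],[0,0,-0.16,0],[0,0,-0.16,0]]
  ]
}}

```text
time_s: 29.05
eef_pos: [504.3, -289.0, 211.8]
eef_rot: [0.922, 0.388, -0.0, -0.001]
wrist_force: [0.5, -0.4, 0.1]
gripper_width: 1.003
grip_force: 0.0
```

Run:
```python
from h import *
to(505,-290,200)
a=read_camera("side")[110:220,290:410]
cv2.imwrite("pics/c6.png",cv2.resize(a,None,fx=5,fy=5,interpolation=2)[:,:,::-1])
```

```text
t 29.05 p [ 504.3 -289.   211.8] yaw 0.797 q [-0.52  0.39  0.16  1.34 -0.    1.82] F [ 0.5 -0.4  0.1] grip 0.0 85.6
shift mm [-0.3  1.2 11.8] tilt [-4.0e-04 -1.4e-03 -1.0e+00]
```

View pics/c6.png

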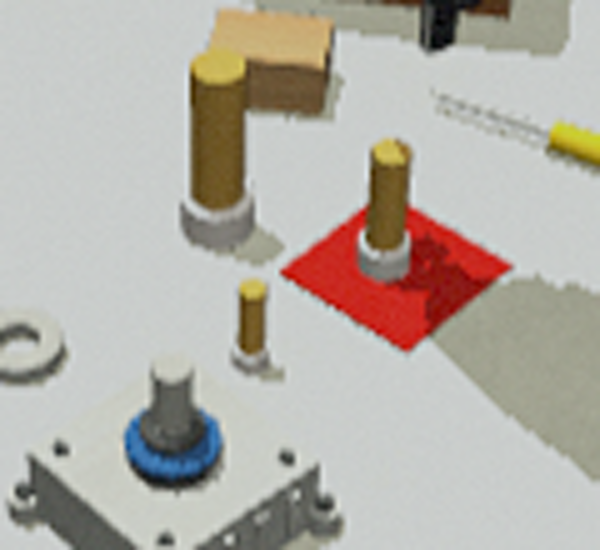

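The drift stands upright on the red mat at crop (385,255). The mandrel is upright in the lowered sleeve at (172,420). Handing in.

```bash
python3 -c "
from station import *
print(job_done())"
```

```text
the job is handed in; nothing more can be done
None
```

The job is handed in, with no verdict returned: the mandrel is seated and was driven about 15 mm to the sleeve's stop, pressed home with about 22 N. The drift stands upright and released on its mat, after about 29 s of the 72 s allowed.

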